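# Hang the serving turner back in its gated rack

## Robot

A 7-joint arm with a two-finger parallel gripper is mounted at the origin on the work surface. World frame = base frame: x ahead of the robot, y to its left, z up, the work surface at z = 0. Lengths are in m, angles in rad, forces in N, time in s.
With the tool pointing down it reaches from about 0.4 to 0.85 m from the base axis. Payload 10.4 kg.
Tool frame: the origin (TCP) lies where the fingers leave the gripper's body, on its centre line; the fingertips stand 73 mm ahead of it and the grasp point (between the pads) lies 54 mm ahead of it; z points along the fingers, y is the direction in which the jaws open and shut (so a half turn about z gives the same grasp; the last joint's range is limited). The gripper opens to 85 mm and grips with 20 to 120 N. Pads are 22 mm wide; open, the fingers measure 114 mm over their backs; the gripper's body (76 mm by 85 mm) begins 54 mm behind the grasp point. The pads swing forward as they close: fully open they stand 13 mm farther back than shut.
Start: joints at [1.115, 0.332, -0.065, 1.46, 0.022, 1.35, -0.088], TCP at [0.262, -0.567, 0.304] pointing down, gripper open.
Joint ranges: [-2.6, 2.6], [-0.5, 2.12], [-1.47, 1.34], [0.16, 2.42], [-1.27, 4.41], [0.06, 2.06], [-2.6, 2.6]. Speed limits (rad/s): [2.22, 2.22, 2.79, 2.79, 3.14, 3.14, 3.14].

## Interface

Orientations are given as a unit quaternion [x, y, z, w].
In Python, from workcell import get_obs, camera, camera_model, hand_in gives the robot as it stands.
- The arm moves only by the shell command python3 -m crank 'ROWS' [FORCE]. ROWS is text: rows parted by semicolons, each of 7 numbers parted by spaces: the shift along the tool's x, y, z in units of 40 mm (1.0 is 40 mm), then the turn, a rotation vector about the tool's x, y, z in units of 8 degrees (1.0 is 8 degrees), then the finger opening in mm, from 0 to 85.4. In form: x y z ax ay az jaw; .... A call has exactly 10 rows; each row shifts and turns the pose as measured when the row begins, along the tool's axes as they then stand; what a row does not reach is not made up. A row lasts 1/10 s, in which the tool goes at most 50 mm and 8.59 degrees, less where a joint would pass 70% of its speed; a pose out of reach is approached as far as the arm can. A call is refused whole if a number of a shift passes 1 or a number of a turn 1, either way. A call with a gripper value outside its range is refused whole. The fingers move at their own pace and stop on an object; FORCE is the grip in N (left out, the last holds). Time passes only in rows, so rows that do not move let the fingers close, or fill a call up. It gives the time, the measured TCP pose, the force and the opening at its end, in the units of the state.
- get_obs(): the state, without advancing time (a new reading comes with each control period).
- camera(name): name is "scene" or "top" or "wrist"; returns (picture, depth): 384x512x3 uint8, red, green, blue; 384x512 float32, m along the optical axis (not along the pixel's ray), 0 where there is no reading.
- camera_model(name): a dict with "fx", "fy", "cx", "cy" (pixels), "distortion" ([k1, k2, p1, p2, k3] as OpenCV has them; the pictures are not rectified), "position" and "rotation" of the camera in the world; the wrist camera has in their place "hand_eye" (4x4, takes a point from camera to tool coordinates, whose origin is the TCP and whose axes are the flange's). Camera axes: x right, y up, looking along -z (the intrinsics and any distortion apply to the point x, -y, -z); pixel columns grow to the right and rows downward; lengths in m; the calibration is good to about 2 mm. A picture is of the moment at which its call begins: read the wrist's pose just before it. camera_model takes no time and is no camera call.
- hand_in(): hands the job in, once; it reports no verdict.
The state is a dict: "clock": time; "joint_pos": joint angles; "joint_velocities": joint speeds; "tau": joint torques, N m; "position": TCP position; "ee_rot": TCP orientation; "ft_force": force on the tool from outside, world axes, zero at the start; "torque": the same for the moment, N m; "grip_width": opening from 0.0 (shut) to 1.0 (fully open).
Only numpy, scipy, OpenCV 4.12 (cv2) and the standard library are available. Lean on these libraries where they do the work, as an engineer would, in place of code of your own. Each camera call takes 0.05 s, during which the arm holds its last target.

## Task

Take the black serving turner, best by the two orange studs near the end of its handle, and lift it off the meal box still level. In the air, ease your grip so that it swings down to hang blade-down, clamp it firmly again, then push it upright through the red spring gate of the steel rack and hang it there by its orange collar, with the gate shut behind it. Leave the cup, sauce bottle and jar alone.

Things in the scene. Friction and masses are not known exactly. Their poses are not given: they have to be found in the camera images.
- stud (a point): grip point of the serving turner: middle of its two orange studs, a 9 mm thick round bar across the handle, 24 mm from end to end (pinch these two ends; it turns about this line if the grip is light). Lies 15 mm from the handle's free end, 48 mm from the collar point. Its x axis runs along the handle from blade to free end, y along the stud bar.
- collar (a point): middle of the turner's orange collar, a disc 34 mm across and 6 mm thick round the 12 mm round handle, 48 mm from the studs towards the blade; it carries the turner when hung. Axes as stud.
- turner: black serving turner, 200 mm long, 0.17 to 0.24 kg: 12 mm round handle, flat blade 70 x 80 x 5 mm. Origin about at its centre of mass, on the underside, 110 mm from the studs; x runs from blade to handle end (points up when it hangs), z is up while it lies on the meal box. Blade tip 185 mm from the studs. A firm grip (60 N or more) holds it level by the studs; below some 20 to 45 N a finger it begins to turn, at 3 to 5 N it hangs almost straight, and under about 2 N it drops.
- mealbox: fixed lidded meal box, black with white lid, 130 x 170 mm, 54 mm high, with the turner lying on it, handle end sticking out towards the robot. Origin under its centre.
- rack: fixed steel hanging rack: base 140 x 190 x 8 mm, two posts, and a level top plate 8 mm thick with its top 190 mm up. A slot 22 mm wide runs into the plate from its front edge (its -x side, towards the robot). Origin on the table under the seat; x points into the slot.
- seat (a point): seat in the slot: on its middle line, at the top face of the plate, 55 mm in from the front edge and 7 mm short of the slot's end. Axes as the rack. A hung turner has its collar lying on the plate here, so the collar's middle is 3 mm above this point.
- mouth (a point): middle of the slot's mouth at the plate's front edge, level with the plate's top face. Axes as the rack.
- gate (a joint): red spring gate, 21 mm long and 12 mm tall, across the slot 8 mm in from the front edge, at the plate's height (178 to 190 mm up); hinged at the slot's left side. 0 = shut; pushed in along the slot it swings to 1.45 rad with 2 to 5 N and springs shut behind the handle.
- cup: white cup, 76 mm wide, 90 mm high, standing by; origin under its centre
- sauce: yellow sauce bottle with red cap, 56 mm wide, 150 mm high, standing by; origin under its centre
- jar: amber jar with white cap, 70 mm wide, 85 mm high, standing by; origin under its centre
There are look-alikes about, which are no part of the job. Several things have the shape of the rack; the one meant has the colours described above.

How it is judged:
By the outcome, as a careful person would: the job done as asked, in the order asked, and still so for the second after the job is handed in, with the robot touching nothing.
It also fails if it takes over 61 s, if anything falls off the work surface, if the arm or the gripper's body presses on something with over 40 N, if the wrist force passes 120 N, or if a joint passes its speed limit or range.

## Working session

There is one attempt and no reset: what is moved stays moved. The work goes in short steps, Python scripts to look and compute and a shell command to move; the robot and the scene stay as the last step left them, time stands still between calls to the robot, and variables do not carry over. Pictures are saved under pics/ and viewed, and the job is handed in when it is done.

```bash
ls; mkdir -p pics; python3 - <<'E'
from workcell import *
import cv2,numpy as np
o=get_obs();print(o)
for n in("scene","top","wrist"):
    p,d=camera(n);cv2.imwrite(f"pics/{n}0.png",p[:,:,::-1]);np.save(f"pics/{n}0.npy",d);m=camera_model(n);print(n,m)
E
```

```text
pics
{'clock': 0.0, 'joint_pos': array([ 1.11537897,  0.3328806 , -0.06475518,  1.46097308,  0.02155778,
        1.3498829 , -0.08851417]), 'joint_velocities': array([-0.00164793, -0.0002493 , -0.00137171, -0.00075296,  0.00175906,
        0.00100122, -0.00089995]), 'tau': array([ 1.83455479e-03, -6.25454664e+01,  5.02007268e-02, -3.91610241e+01,
        1.63600466e-02,  1.01016051e-02, -2.10754627e-05]), 'position': array([ 0.26206362, -0.56709395,  0.30309536]), 'ee_rot': array([ 9.76669223e-01,  2.14747998e-01, -1.59981539e-04, -7.07587986e-04]), 'ft_force': array([-0.3737544 ,  0.07814532, -0.29375657]), 'torque': array([ 0.00416388,  0.07630232, -0.0045091 ]), 'grip_width': 1.0017372430072222}
scene {'fx': 384.4542667625103, 'fy': 384.4542667625103, 'cx': 254.94993032054865, 'cy': 191.92249876688192, 'distortion': array([0.02191953, 0.        , 0.        , 0.        , 0.        ]), 'position': array([1.25232324, 0.13954337, 1.19025865]), 'rotation': array([0.18498525, 0.22339519, 0.72766133, 0.62159798])}
top {'fx': 466.53229273237804, 'fy': 466.53229273237804, 'cx': 259.9975097896145, 'cy': 186.61302934955512, 'distortion': array([-0.12531804,  0.        ,  0.        ,  0.        ,  0.        ]), 'position': array([ 0.26219395, -0.01792349,  1.65572586]), 'rotation': array([ 0.07382819, -0.06762659, -0.68638528,  0.72031333])}
wrist {'fx': 307.4448936721542, 'fy': 307.4448936721542, 'cx': 259.26777366359073, 'cy': 192.06499841086696, 'distortion': array([-0.0218035,  0.       ,  0.       ,  0.       ,  0.       ]), 'hand_eye': array([[ 2.87153519e-04,  9.46380998e-01,  3.23052511e-01,
         8.33004007e-02],
       [ 9.99999490e-01, -5.84553304e-04,  8.23571266e-04,
        -1.22854693e-04],
       [ 9.68253609e-04,  3.23052110e-01, -9.46380683e-01,
        -7.08337352e-02],
       [ 0.00000000e+00,  0.00000000e+00,  0.00000000e+00,
         1.00000000e+00]])}
```

View pics/scene0.png

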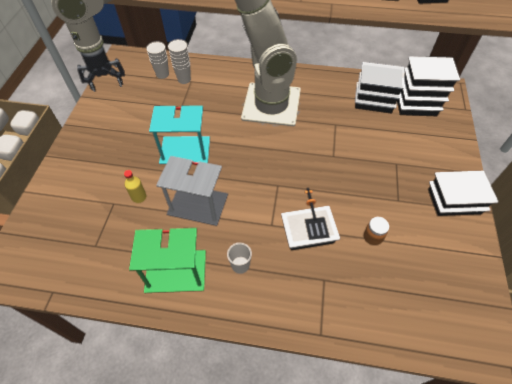

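View pics/top0.png

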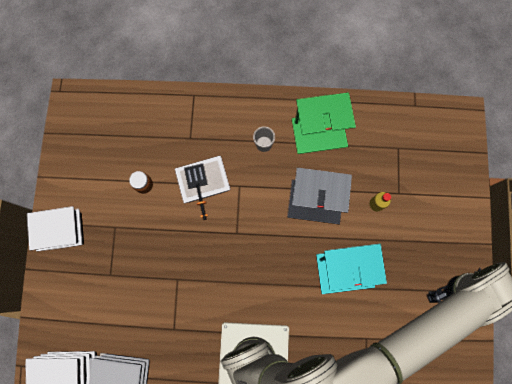

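View pics/wrist0.png

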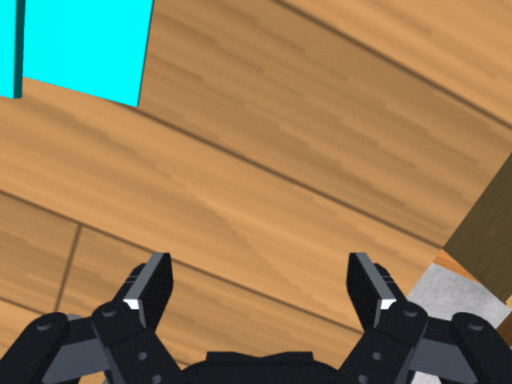

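The steel rack is the grey one (top ≈ (320,195)). The turner lies on the box near top (200,190), with orange studs near (204,217). The green and cyan racks are look-alikes.

```bash
cat > h.py <<'E'
import numpy as np,cv2
from scipy.spatial.transform import Rotation as R
from workcell import *
def ray(m,u,v,T=None):
    K=np.array([[m['fx'],0,m['cx']],[0,m['fy'],m['cy']],[0,0,1.]])
    p=cv2.undistortPoints(np.array([[[u,v]]],float),K,m['distortion'])[0,0]
    d=np.array([p[0],-p[1],-1.])
    if T is None: return np.array(m['position']),R.from_quat(m['rotation']).as_matrix()@d
    return T[:3,3],T[:3,:3]@d
def wT(m,o):
    A=np.eye(4);A[:3,:3]=R.from_quat(o['ee_rot']).as_matrix();A[:3,3]=o['position'];return A@m['hand_eye']
def onz(m,u,v,z,T=None):
    c,d=ray(m,u,v,T);return c+d*(z-c[2])/d[2]
def dep(m,u,v,D,T=None):
    c,d=ray(m,u,v,T);return c+d*D[int(round(v)),int(round(u))]
def tri(rs):
    A=0;b=0
    for c,d in rs:
        d=d/np.linalg.norm(d);P=np.eye(3)-np.outer(d,d);A=A+P;b=b+P@c
    x=np.linalg.solve(A,b);return x,[np.linalg.norm((np.eye(3)-np.outer(d,d)/(d@d))@(x-c)) for c,d in rs]
E
python3 - <<'E'
from h import *
for n,(a,b,c,e) in dict(top=(170,150,390,230),scene=(150,150,400,250)).items():
    p=cv2.imread(f'pics/{n}0.png');cv2.imwrite(f'pics/{n}0c.png',cv2.resize(p[b:e,a:c],None,fx=3.2,fy=3.2,interpolation=cv2.INTER_CUBIC))
    hsv=cv2.cvtColor(p,cv2.COLOR_BGR2HSV);D=np.load(f'pics/{n}0.npy');m=camera_model(n)
    for nm,lo,hi in(('orange',(5,200,120),(14,255,255)),('red',(0,200,100),(4,255,255)),('red2',(175,200,100),(180,255,255))):
        k=cv2.inRange(hsv,lo,hi);N,l,s,ce=cv2.connectedComponentsWithStats(k)
        for i in range(1,N):
            if s[i,4]>=3:print(n,nm,s[i],ce[i].round(1),dep(m,*ce[i],D).round(3))
E
```

```text
(no output)
```

View pics/top0c.png

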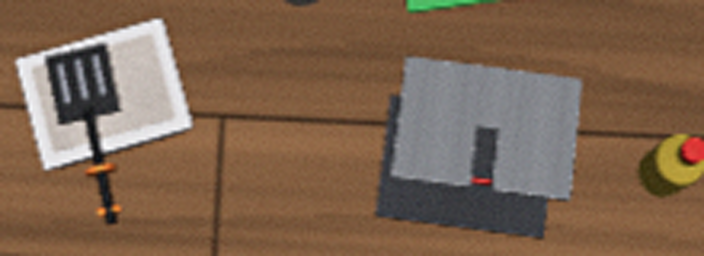

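View pics/scene0c.png

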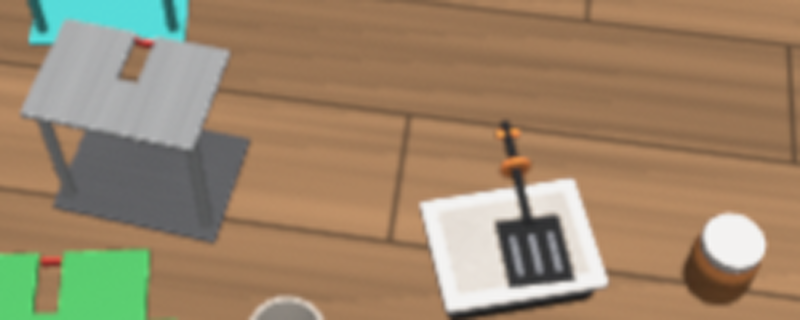

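The crops show the collar and stud oranges clearly, and the red gate at the slot mouth of the grey rack. My colour mask was too strict, so I'll loosen it.

```bash
python3 - <<'E'
from h import *
for n in('top','scene'):
    p=cv2.imread(f'pics/{n}0.png')
    hsv=cv2.cvtColor(p,cv2.COLOR_BGR2HSV);D=np.load(f'pics/{n}0.npy');m=camera_model(n)
    for nm,lo,hi in(('orange',(7,150,150),(18,255,255)),('red',(0,150,100),(5,255,255)),('red2',(172,150,100),(180,255,255)),('grey',(0,0,90),(180,40,165))):
        k=cv2.inRange(hsv,lo,hi);N,l,s,ce=cv2.connectedComponentsWithStats(k)
        for i in range(1,N):
            if s[i,4]>=(3 if nm!='grey' else 800):print(n,nm,s[i],ce[i].round(1),dep(m,*ce[i],D).round(3))
E
```

```text
top orange [383 193   3   2   3] [384.  193.3] [ 0.574 -0.42   0.103]
top orange [196 201   9   3  16] [200.2 202.1] [0.518 0.207 0.077]
top orange [200 215   3   3   7] [201.  215.7] [0.472 0.201 0.073]
top orange [205 214   3   2   6] [206.  214.5] [0.477 0.184 0.073]
top red [327 128   2   2   3] [327.7 128.7] [ 0.768 -0.213  0.181]
top red [383 193   8   8  45] [386.6 196.2] [ 0.555 -0.416  0.153]
top red [318 206   5   1   5] [320. 206.] [ 0.506 -0.192  0.187]
top red [356 284   5   1   5] [358. 284.] [ 0.266 -0.317  0.189]
top grey [    0     0   512   209 51130] [249.7  55.9] [ 1.496  0.11  -0.745]
top grey [ 292  168   60   45 2010] [321.8 189. ] [ 0.561 -0.196  0.189]
top grey [382 286  98  66 958] [429.2 318.1] [ 0.197 -0.381  0.644]
top grey [ 494  311   18   73 1204] [502.8 350. ] [-0.05  -1.278 -0.746]
top grey [   0  316   20   68 1110] [  7.8 348.4] [-0.173  1.29  -0.757]
scene orange [305 190   3   3   7] [306.  191.3] [0.48  0.188 0.062]
scene orange [310 190   2   3   6] [310.5 191. ] [0.478 0.203 0.065]
scene orange [307 199   9   4  22] [311.  200.2] [0.524 0.207 0.075]
scene red [177 107   3   3   8] [177.9 107.9] [ 0.268 -0.315  0.186]
scene red [193 163   4   2   5] [194.6 163.2] [ 0.511 -0.19   0.188]
scene red [124 170   8   8  53] [127.6 173.4] [ 0.56  -0.415  0.15 ]
scene red [163 231   6   2  11] [165.3 231.5] [ 0.772 -0.213  0.19 ]
scene grey [   0    0  103  110 5875] [44.7 40. ] [-0.58  -1.451 -0.237]
scene grey [ 187    1  197  101 5118] [277.5  45.6] [0.048 0.02  0.328]
scene grey [364  28  75  42 810] [412.5  46.4] [-1.593  0.94  -0.746]
scene grey [ 456   35   56  152 4001] [489.1 108.3] [-0.973  1.424 -0.757]
scene grey [ 157  166   71   59 1487] [196.4 204.8] [1.252 0.14  1.19 ]
scene grey [   0  306   92   78 2533] [ 20.7 342.3] [ 1.005 -1.052 -0.746]
scene grey [  60  328  342   56 7220] [204.6 365.6] [ 0.971 -0.159 -0.746]
```

```bash
python3 -m crank '0.4 0 -0.8 0 0 0 85; 0.9 -0.6 -0.4 0 0 0 85; 0.9 -0.8 0 0 0 0.2 85; 0.9 -0.8 0 0 0 0.2 85; 0.9 -0.8 0 0 0 0.2 85; 0.9 -0.8 0 0 0 0.2 85; 0.9 -0.8 0 0 0 0.2 85; 0.9 -0.8 0 0 0 0.2 85; 0.9 -0.8 0 0 0 0 85; 0.9 -0.8 0 0 0 0 85' 20
python3 - <<'E'
from h import *
t=camera_model('top');s=camera_model('scene')
for nm,a,b in(('collar',(200.2,202.1),(311,200.2)),('studL',(201,215.7),(310.5,191)),('studR',(206,214.5),(306,191.3)),('gate',(320,206),(194.6,163.2))):
    x,r=tri([ray(t,*a),ray(s,*b)]);print(nm,x.round(4),np.round(r,4))
E
```

```text
clock: 1.15
position: [0.4896, -0.1802, 0.3502]
ee_rot: [0.993, 0.122, -0.002, -0.001]
ft_force: [0.4, -0.7, -0.2]
grip_width: 0.997
collar [0.5195 0.2078 0.0694] [0. 0.]
studL [0.4739 0.2034 0.058 ] [0.0003 0.0003]
studR [0.4787 0.187  0.0594] [0.0011 0.0011]
gate [ 0.5069 -0.1923  0.1822] [0.0003 0.0003]
```

```bash
cat > shot.py <<'E'
import sys
from h import *
n=sys.argv[1];o=get_obs();p,d=camera('wrist');m=camera_model('wrist')
cv2.imwrite(f'pics/{n}.png',p[:,:,::-1]);np.savez(f'pics/{n}.npz',d=d,T=wT(m,o),pos=o['position'],q=o['ee_rot'])
print(o['clock'],o['position'].round(4),R.from_quat(o['ee_rot']).as_matrix().round(3).tolist(),o['ft_force'].round(1),o['grip_width'])
E
python3 shot.py w1
```

```text
1.15 [ 0.4896 -0.1802  0.3502] [[0.97, 0.241, -0.005], [0.241, -0.97, 0.001], [-0.004, -0.002, -1.0]] [ 0.4 -0.7 -0.2] 0.9971904552624343
```

View pics/w1.png

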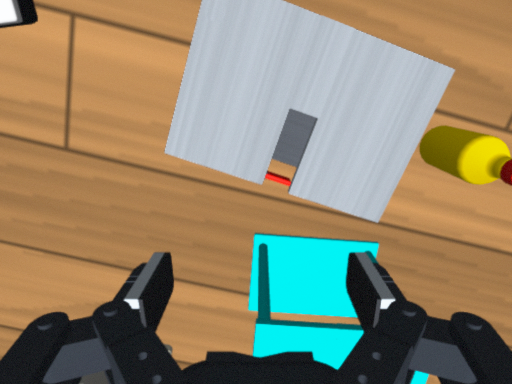

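The grey plate front edge runs (165,153)→(380,222), slot mouth is (265,183)/(290,193), slot end is (290,109)/(317,118), and the red gate is at (278,179).

```bash
python3 - <<'E'
from h import *
z=np.load('pics/w1.npz');T=z['T'];D=z['d'];m=camera_model('wrist')
g=cv2.imread('pics/w1.png');hsv=cv2.cvtColor(g,cv2.COLOR_BGR2HSV)
P=lambda u,v,h=.19:onz(m,u,v,h,T)
for u,v in((165,153),(380,222),(265,183),(290,193),(290,109),(317,118),(453,70),(201,0)):print((u,v),P(u,v).round(4))
print('depth pts',dep(m,230,120,D,T).round(4),dep(m,370,160,D,T).round(4))
k=cv2.inRange(hsv,(0,200,120),(4,255,255));k[:,400:]=0
print('gate',P(*np.argwhere(k)[:,::-1].mean(0)).round(4))
a,b=P(165,153),P(380,222);e=b-a;print('front yaw',np.degrees(np.arctan2(e[1],e[0]))+90,np.linalg.norm(e))
a,b=P(453,70),P(380,222);e=a-b;print('side yaw',np.degrees(np.arctan2(e[1],e[0])),np.linalg.norm(e))
ml=(P(265,183)+P(290,193))/2;me=(P(290,109)+P(317,118))/2;e=me-ml;print('slot',ml.round(4),me.round(4),np.degrees(np.arctan2(e[1],e[0])),np.linalg.norm(e),np.linalg.norm(P(265,183)-P(290,193)),np.linalg.norm(P(290,109)-P(317,118)))
print('cyan base',P(255,234,.008),P(378,242,.008), 'cyan plate',dep(m,300,365,D,T),P(257,324),P(362,326))
E
```

```text
(165, 153) [ 0.5062 -0.1012  0.19  ]
(380, 222) [ 0.4918 -0.2814  0.19  ]
(265, 183) [ 0.5014 -0.1812  0.19  ]
(290, 193) [ 0.4982 -0.2025  0.19  ]
(290, 109) [ 0.5604 -0.1848  0.19  ]
(317, 118) [ 0.5591 -0.2058  0.19  ]
(453, 70) [ 0.6144 -0.289   0.19  ]
(201, 0) [ 0.6135 -0.1091  0.19  ]
depth pts [ 0.5425 -0.1443  0.1921] [ 0.5389 -0.2548  0.1899]
gate [ 0.5072 -0.1899  0.19  ]
front yaw -4.549179354452221 0.18072994637630385
side yaw -3.5566110968746267 0.1228158659449121
slot [ 0.4998 -0.1918  0.19  ] [ 0.5598 -0.1953  0.19  ] -3.341248417016837 0.060079252360430845 0.021578835589203003 0.021007971202734878
cyan base [ 0.36589026 -0.20304735  0.008     ] [ 0.39777852 -0.38631499  0.008     ] cyan plate [ 0.50276679 -0.18836459  0.35655051] [ 0.36551927 -0.20815224  0.19      ] [ 0.3870248  -0.30462369  0.19      ]
```

```bash
python3 -m crank '0.17 -0.95 0 0 0 0 85; 0.17 -1 0 0 0 0 85; 0.17 -1 0 0 0 0 85; 0.17 -1 0.3 0 0 0 85; 0.17 -1 0.4 0 0 0 85; 0.17 -1 0.4 0 0 0 85; 0.17 -1 0.4 0 0 -0.1 85; 0.17 -1 0.4 0 0 -0.1 85; 0.17 -1 0.4 0 0 -0.1 85; 0 0 0 0 0 0 85'; python3 shot.py w2
```

```text
clock: 2.2
position: [0.4575, 0.2069, 0.2559]
ee_rot: [0.989, 0.15, -0.001, -0.003]
ft_force: [-0.7, -0.5, -0.1]
grip_width: 0.995
2.2 [0.4575 0.2069 0.2559] [[0.955, 0.297, -0.002], [0.297, -0.955, 0.006], [-0.0, -0.006, -1.0]] [-0.7 -0.5 -0.1] 0.9954753154093632
```

View pics/w2.png

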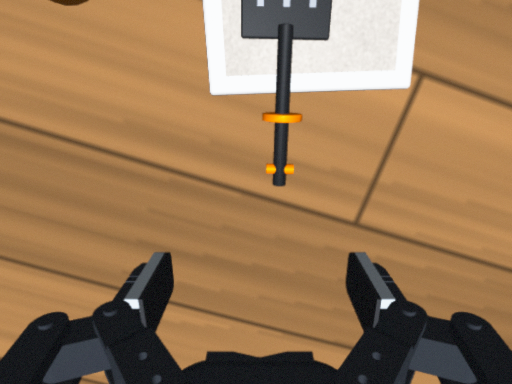

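Studs are at (269,170) and (291,170), the collar at (282,118), the free end at (279,186). Next I'll measure these, using the depth as a check.

```bash
python3 - <<'E'
from h import *
z=np.load('pics/w2.npz');T=z['T'];D=z['d'];m=camera_model('wrist')
hsv=cv2.cvtColor(cv2.imread('pics/w2.png'),cv2.COLOR_BGR2HSV)
k=cv2.inRange(hsv,(8,190,170),(25,255,255));N,l,s,ce=cv2.connectedComponentsWithStats(k)
for i in range(1,N):
    if s[i,4]>10:print(s[i],ce[i].round(1),dep(m,*ce[i],D,T).round(4),onz(m,*ce[i],.062,T).round(4))
def ext(z0):
    r=[s[i] for i in range(1,N) if s[i,4]>10 and s[i,1]>150]
    a=min(q[0] for q in r);b=max(q[0]+q[2] for q in r);return np.linalg.norm(onz(m,a,170,z0,T)-onz(m,b,170,z0,T))
print([round(ext(h)*1e3,1) for h in(.05,.06,.07)])
print('handle',dep(m,285,60,D,T),dep(m,280,150,D,T),'lid',dep(m,350,50,D,T),'blade',dep(m,250,30,D,T))
x1=onz(m,281,45,.06,T);x2=onz(m,279.5,182,.06,T);e=x1-x2;print(np.degrees(np.arctan2(e[1],e[0])))
E
```

```text
[262 114  40   9 317] [281.8 118. ] [0.5199 0.2092 0.0782] [0.5187 0.2078 0.062 ]
[266 164  10  10  89] [270.1 168.6] [0.4749 0.204  0.0656] [0.4741 0.2036 0.062 ]
[284 164  10  10  90] [288.9 168.7] [0.4798 0.1884 0.0659] [0.4789 0.1877 0.062 ]
[np.float64(26.0), np.float64(25.0), np.float64(24.1)]
handle [0.56190798 0.21994982 0.06703386] [0.49314699 0.20101966 0.06595986] lid [0.58605214 0.17150231 0.05447131] blade [0.57508772 0.25272163 0.06008076]
17.85656255455431
```

```bash
python3 -m crank '0.08 0.1 0.6 0 0 0 85; 0.08 0.1 0.7 0 0 0 85; 0.08 0.1 0.7 0 0 0 70; 0.08 0.1 0.7 0 0 0 60; 0.06 0 0.4 0 0 0 60; 0 0 0.2 0 0 0 60; 0 0 0 0 0 0 60; 0 0 0 0 0 0 60; 0 0 0 0 0 0 60; 0 0 0 0 0 0 60'; python3 shot.py w3
```

```text
clock: 3.25
position: [0.4836, 0.1881, 0.1252]
ee_rot: [0.989, 0.145, 0.004, -0.001]
ft_force: [0.9, -0.0, 0.2]
grip_width: 0.703
3.25 [0.4836 0.1881 0.1252] [[0.958, 0.286, 0.007], [0.286, -0.958, 0.003], [0.008, -0.0, -1.0]] [ 0.9 -0.   0.2] 0.7034125493024025
```

View pics/w3.png

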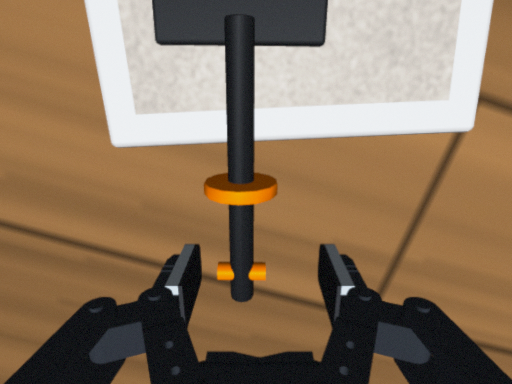

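Studs are at (242,271), left of the finger mid-line at about 259, so I overshot about 9 mm in tool y. Re-measuring from this close view.

```bash
cat > stud.py <<'E'
import sys
from h import *
n=sys.argv[1];z=np.load(f'pics/{n}.npz');T=z['T'];D=z['d'];m=camera_model('wrist')
hsv=cv2.cvtColor(cv2.imread(f'pics/{n}.png'),cv2.COLOR_BGR2HSV)
k=cv2.inRange(hsv,(8,190,140),(25,255,255));N,l,s,ce=cv2.connectedComponentsWithStats(k)
Rm=R.from_quat(z['q']).as_matrix()
for i in range(1,N):
    if s[i,4]>10:
        w=dep(m,*ce[i],D,T);q=onz(m,*ce[i],.061,T);print(s[i],ce[i].round(1),'dep',w.round(4),'z.061',q.round(4),'tool',(Rm.T@(q-z['pos'])*1e3).round(1),'tool dep',(Rm.T@(w-z['pos'])*1e3).round(1))
E
python3 stud.py w3
```

```text
[204 184  74  22 980] [240.1 195.5] dep [0.5208 0.2077 0.0767] z.061 [0.5154 0.2072 0.061 ] tool [35.4 -9.2 64.4] tool dep [40.9 -8.1 48.8]
[217 264  17  17 246] [224.4 272. ] dep [0.4759 0.204  0.0651] z.061 [0.4732 0.2038 0.061 ] tool [ -5.9 -18.   64.1] tool dep [ -3.2 -17.5  60.1]
[249 264  17  17 248] [257.7 272.1] dep [0.481  0.1884 0.0657] z.061 [0.4781 0.1876 0.061 ] tool [-5.9 -1.1 64.1] tool dep [-2.8 -1.  59.5]
```

```bash
python3 -m crank '-0.05 -0.12 0.1 0 0 0 60; -0.05 -0.1 0.1 0 0 0 60; 0 0 0.05 0 0 0 55; 0 0 0 0 0 0 50; 0 0 0 0 0 0 45; 0 0 0 0 0 0 45; 0 0 0 0 0 0 45; 0 0 0 0 0 0 45; 0 0 0 0 0 0 45; 0 0 0 0 0 0 45' 90; python3 shot.py w4; python3 stud.py w4
```

```text
clock: 4.3
position: [0.477, 0.1965, 0.1152]
ee_rot: [0.989, 0.145, 0.005, -0.001]
ft_force: [-0.1, 0.2, -1.0]
grip_width: 0.527
4.3 [0.477  0.1965 0.1152] [[0.958, 0.287, 0.009], [0.287, -0.958, 0.003], [0.009, -0.0, -1.0]] [-0.1  0.2 -1. ] 0.5274569507930902
[ 223  182   80   23 1148] [262.3 194.6] dep [0.5211 0.2087 0.0784] z.061 [0.5155 0.2069 0.061 ] tool [39.3  1.1 54.5] tool dep [45.4  0.9 37.2]
[235 268  19  18 289] [243.  277.1] dep [0.4759 0.2042 0.0651] z.061 [0.4732 0.2036 0.061 ] tool [-2.1 -8.  54.2] tool dep [ 0.7 -7.7 50.1]
[269 269  19  17 286] [278.8 277.4] dep [0.4805 0.1884 0.0652] z.061 [0.4779 0.1873 0.061 ] tool [-2.3  9.1 54.2] tool dep [ 0.6  8.7 50. ]
```

View pics/w4.png

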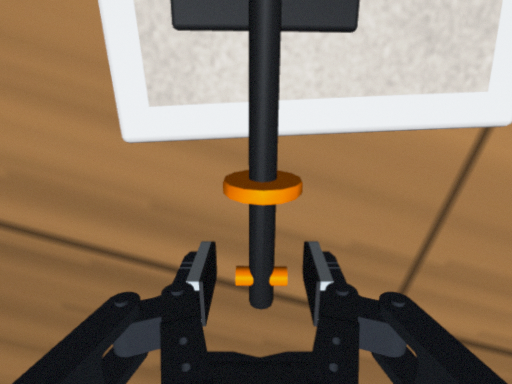

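The studs sit midway between the fingers (at (243,277)/(279,277), offset under 1 mm, depth 54 mm). I'll close firmly.

```bash
python3 -m crank '0 0 0 0 0 0 20; 0 0 0 0 0 0 10; 0 0 0 0 0 0 5; 0 0 0 0 0 0 5; 0 0 0 0 0 0 5; 0 0 0 0 0 0 5; 0 0 0 0 0 0 5; 0 0 -0.25 0 0 0 5; 0 0 -0.25 0 0 0 5; 0 0 0 0 0 0 5' 100; python3 shot.py w5; python3 stud.py w5
```

```text
clock: 5.35
position: [0.4766, 0.1964, 0.1368]
ee_rot: [0.989, 0.145, 0.004, -0.001]
ft_force: [0.3, 0.3, -1.4]
grip_width: 0.23
5.35 [0.4766 0.1964 0.1368] [[0.958, 0.287, 0.008], [0.287, -0.958, 0.003], [0.009, -0.0, -1.0]] [ 0.3  0.3 -1.4] 0.2300086143486576
[ 224  178   76   19 1089] [261.4 187.1] dep [0.5214 0.2092 0.0935] z.061 [0.5117 0.2061 0.061 ] tool [35.8  0.8 76.1] tool dep [46.2  0.6 43.7]
[238 268  14  17 208] [243.9 276.4] dep [0.4755 0.2037 0.0862] z.061 [0.459  0.2003 0.061 ] tool [-16.4  -8.8  75.7] tool dep [ 0.7 -7.3 50.7]
[268 268  13  18 203] [274.6 276.8] dep [0.4789 0.1899 0.0855] z.061 [0.4636 0.1839 0.061 ] tool [-16.6   8.3  75.7] tool dep [-0.   6.9 51.4]
```

View pics/w5.png

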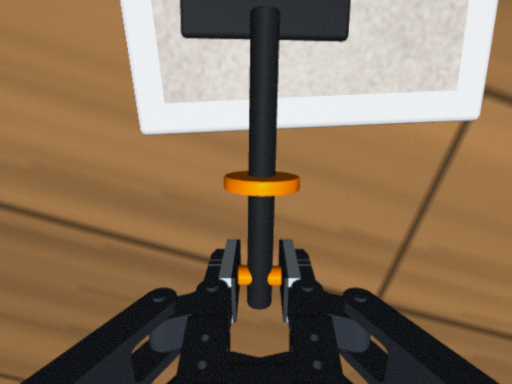

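Held firmly, and the stud and collar have risen with it. There may be slight droop, so I'm raising the force and continuing the lift.

```bash
python3 -m crank '0 0 0 0 0 0 0; 0 0 0 0 0 0 0; 0 0 -0.5 0 0 0 0; 0 0 -0.6 0 0 0 0; 0 0 -0.7 0 0 0 0; 0 0 -0.7 0 0 0 0; 0 0 -0.7 0 0 0 0; 0 0 -0.6 0 0 0 0; 0 0 -0.4 0 0 0 0; 0 0 0 0 0 0 0' 120; python3 shot.py w6; python3 stud.py w6
python3 - <<'E'
from h import *
z=np.load('pics/w6.npz');T=z['T'];D=z['d'];m=camera_model('wrist')
for v in range(20,270,25):print(v,dep(m,262,v,D,T).round(4))
for n in('scene',):
    p,d=camera(n);cv2.imwrite('pics/s6.png',cv2.resize(p[60:300,200:420,::-1],None,fx=2.4,fy=2.4))
E
```

```text
clock: 6.4
position: [0.4729, 0.1947, 0.3066]
ee_rot: [0.989, 0.145, -0.001, -0.0]
ft_force: [-0.7, 0.1, -2.5]
grip_width: 0.225
6.4 [0.4729 0.1947 0.3066] [[0.958, 0.287, -0.001], [0.287, -0.958, -0.0], [-0.001, -0.0, -1.0]] [-0.7  0.1 -2.5] 0.22471373598181515
[ 224  175   76   19 1038] [261.1 184.3] dep [0.5177 0.2076 0.2606] z.061 [0.4578 0.1885 0.061 ] tool [-15.9   1.6 245.6] tool dep [46.7  0.5 46. ]
[239 267  13  18 204] [244.5 275.8] dep [0.4711 0.2015 0.255 ] z.061 [0.3416 0.1743 0.061 ] tool [-131.3  -18.1  245.8] tool dep [ 0.3 -7.1 51.6]
[267 267  14  18 208] [274.2 276.1] dep [0.4753 0.1884 0.2557] z.061 [0.3515 0.14   0.061 ] tool [-131.6   17.6  245.8] tool dep [ 0.6  6.7 50.9]
20 [0.5776 0.2252 0.2384]
45 [0.5685 0.2225 0.2405]
70 [0.5593 0.2197 0.2427]
95 [0.5499 0.2169 0.2434]
120 [0.5402 0.2139 0.2444]
145 [0.5304 0.211  0.2466]
170 [0.5204 0.208  0.2489]
195 [0.5103 0.2049 0.2512]
220 [0.4997 0.2017 0.253 ]
245 [0.4887 0.1984 0.2547]
```

View pics/w6.png

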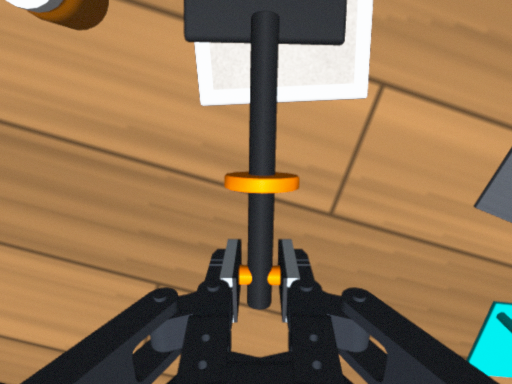

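View pics/s6.png

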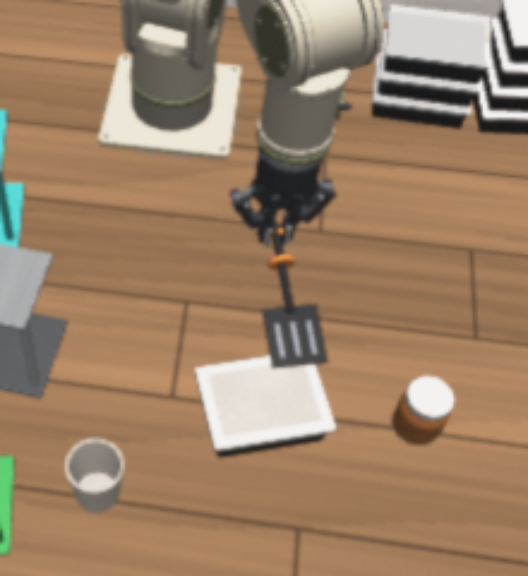

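The turner is off the box and about level (10° droop, clear air under it). Next: rise a little, then ease to the 20 N minimum and see how far it turns.

```bash
python3 -m crank '0 0 -0.4 0 0 0 0; 0 0 -0.4 0 0 0 0; 0 0 0 0 0 0 0; 0 0 0 0 0 0 0; 0 0 0 0 0 0 0; 0 0 0 0 0 0 0; 0 0 0 0 0 0 0; 0 0 0 0 0 0 0; 0 0 0 0 0 0 0; 0 0 0 0 0 0 0' 20; python3 shot.py w7
python3 - <<'E'
from h import *
z=np.load('pics/w7.npz');T=z['T'];D=z['d'];m=camera_model('wrist')
for v in range(20,270,25):print(v,dep(m,262,v,D,T).round(4))
E
```

```text
clock: 7.5
position: [0.4697, 0.1924, 0.3263]
ee_rot: [0.989, 0.145, -0.01, 0.001]
ft_force: [-0.3, 0.8, -1.7]
grip_width: 0.22
7.5 [0.4697 0.1924 0.3263] [[0.958, 0.287, -0.019], [0.287, -0.958, -0.005], [-0.02, -0.001, -1.0]] [-0.3  0.8 -1.7] 0.21953347632747722
20 [0.5738 0.2228 0.2519]
45 [0.5646 0.22   0.2535]
70 [0.5551 0.2172 0.2564]
95 [0.5454 0.2143 0.2579]
120 [0.5356 0.2113 0.2603]
145 [0.5257 0.2083 0.2626]
170 [0.5157 0.2053 0.2659]
195 [0.5053 0.2021 0.2679]
220 [0.4947 0.1989 0.2703]
245 [0.4844 0.1958 0.2738]
```

View pics/w7.png

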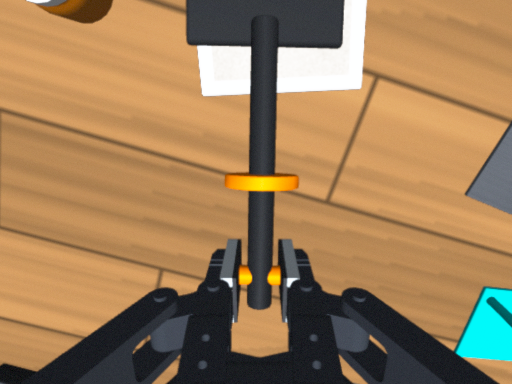

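At 20 N it creeps only slightly (about 13° down). I'll ease further through the jaw opening command, in small steps.

```bash
cat > ang.py <<'E'
import sys
from h import *
n=sys.argv[1];z=np.load(f'pics/{n}.npz');T=z['T'];D=z['d'];m=camera_model('wrist')
img=cv2.imread(f'pics/{n}.png');hsv=cv2.cvtColor(img,cv2.COLOR_BGR2HSV)
A,B=[dep(m,262,v,D,T) for v in(215,250)]
pts=[]
for v in range(20,265,5):
    w=dep(m,262,v,D,T)
    if D[v,262]>0 and np.linalg.norm(w-z['pos'])<.2: pts.append(w)
pts=np.array(pts);e=pts[0]-pts[-1];print('handle dir',e.round(4),'droop deg',np.degrees(np.arctan2(-e[2],np.hypot(e[0],e[1]))).round(1),len(pts),'grip mm',get_obs()['grip_width']*85.4)
E
python3 -m crank '0 0 0 0 0 0 17; 0 0 0 0 0 0 17; 0 0 0 0 0 0 17; 0 0 0 0 0 0 17; 0 0 0 0 0 0 17; 0 0 0 0 0 0 17; 0 0 0 0 0 0 17; 0 0 0 0 0 0 17; 0 0 0 0 0 0 17; 0 0 0 0 0 0 17' 20; python3 shot.py w8; python3 ang.py w7;python3 ang.py w8
```

```text
clock: 8.55
position: [0.4698, 0.1925, 0.3266]
ee_rot: [0.989, 0.145, -0.009, 0.001]
ft_force: [-0.3, 0.2, -3.5]
grip_width: 0.23
8.55 [0.4698 0.1925 0.3266] [[0.958, 0.287, -0.018], [0.287, -0.958, -0.005], [-0.019, -0.001, -1.0]] [-0.3  0.2 -3.5] 0.2300604484121315
handle dir [ 0.0972  0.0294 -0.0213] droop deg 11.8 48 grip mm 18.60498169795747
handle dir [ 0.0961  0.029  -0.0244] droop deg 13.7 48 grip mm 18.60498169795747
```

```bash
python3 -m crank '0 0 0 0 0 0 18; 0 0 0 0 0 0 18; 0 0 0 0 0 0 18; 0 0 0 0 0 0 18; 0 0 0 0 0 0 18; 0 0 0 0 0 0 18; 0 0 0 0 0 0 18; 0 0 0 0 0 0 18; 0 0 0 0 0 0 18; 0 0 0 0 0 0 18' 20; python3 shot.py w9; python3 ang.py w9
```

```text
clock: 9.6
position: [0.4698, 0.1924, 0.3266]
ee_rot: [0.989, 0.145, -0.009, 0.001]
ft_force: [-0.2, -0.6, -1.9]
grip_width: 0.223
9.6 [0.4698 0.1924 0.3266] [[0.958, 0.287, -0.018], [0.287, -0.958, -0.005], [-0.019, -0.001, -1.0]] [-0.2 -0.6 -1.9] 0.22321342381342657
handle dir [ 0.097   0.0293 -0.0215] droop deg 11.9 49 grip mm 19.11522331990576
```

```bash
python3 -m crank '0 0 0 0 0 0 19; 0 0 0 0 0 0 19; 0 0 0 0 0 0 19; 0 0 0 0 0 0 19; 0 0 0 0 0 0 19; 0 0 0 0 0 0 19; 0 0 0 0 0 0 19; 0 0 0 0 0 0 19; 0 0 0 0 0 0 19; 0 0 0 0 0 0 19' 20; python3 shot.py w10; python3 ang.py w10
```

```text
clock: 10.65
position: [0.4698, 0.1925, 0.3266]
ee_rot: [0.989, 0.145, -0.009, 0.001]
ft_force: [-0.8, 0.3, -2.8]
grip_width: 0.225
10.65 [0.4698 0.1925 0.3266] [[0.958, 0.287, -0.018], [0.287, -0.958, -0.005], [-0.019, -0.001, -1.0]] [-0.8  0.3 -2.8] 0.22538210743096745
handle dir [ 0.0966  0.0292 -0.0232] droop deg 13.0 49 grip mm 19.443838362387535
```

```bash
python3 -m crank '0 0 0 0 0 0 19.2; 0 0 0 0 0 0 19.2; 0 0 0 0 0 0 19.4; 0 0 0 0 0 0 19.4; 0 0 0 0 0 0 19.6; 0 0 0 0 0 0 19.6; 0 0 0 0 0 0 19.8; 0 0 0 0 0 0 19.8; 0 0 0 0 0 0 20; 0 0 0 0 0 0 20' 20; python3 shot.py w11; python3 ang.py w11
```

```text
clock: 11.7
position: [0.4698, 0.1925, 0.3266]
ee_rot: [0.989, 0.145, -0.01, 0.001]
ft_force: [-0.2, -0.2, -1.5]
grip_width: 0.246
11.7 [0.4698 0.1925 0.3266] [[0.958, 0.287, -0.018], [0.287, -0.958, -0.005], [-0.019, -0.001, -1.0]] [-0.2 -0.2 -1.5] 0.2458865978526942
handle dir [ 0.0964  0.0291 -0.024 ] droop deg 13.4 49 grip mm 20.658842263935377
```

```bash
python3 -m crank '0 0 0 0 0 0 20.2; 0 0 0 0 0 0 20.2; 0 0 0 0 0 0 20.4; 0 0 0 0 0 0 20.4; 0 0 0 0 0 0 20.6; 0 0 0 0 0 0 20.6; 0 0 0 0 0 0 20.8; 0 0 0 0 0 0 20.8; 0 0 0 0 0 0 21; 0 0 0 0 0 0 21' 20; python3 shot.py w12; python3 ang.py w12
```

```text
clock: 12.75
position: [0.4697, 0.1925, 0.3265]
ee_rot: [0.989, 0.145, -0.01, 0.001]
ft_force: [1.1, -0.5, -2.2]
grip_width: 0.25
12.75 [0.4697 0.1925 0.3265] [[0.958, 0.287, -0.019], [0.287, -0.958, -0.005], [-0.019, -0.001, -1.0]] [ 1.1 -0.5 -2.2] 0.2497058728252594
handle dir [ 0.0964  0.0291 -0.0231] droop deg 13.0 49 grip mm 21.373002755137694
```

```bash
python3 -m crank '0 0 0 0 0 0 21.2; 0 0 0 0 0 0 21.2; 0 0 0 0 0 0 21.4; 0 0 0 0 0 0 21.4; 0 0 0 0 0 0 21.6; 0 0 0 0 0 0 21.6; 0 0 0 0 0 0 21.8; 0 0 0 0 0 0 21.8; 0 0 0 0 0 0 22; 0 0 0 0 0 0 22' 20; python3 shot.py w13; python3 ang.py w13
```

```text
clock: 13.8
position: [0.4698, 0.1925, 0.3265]
ee_rot: [0.989, 0.145, -0.01, 0.001]
ft_force: [0.0, 0.1, -1.7]
grip_width: 0.257
13.8 [0.4698 0.1925 0.3265] [[0.958, 0.287, -0.019], [0.287, -0.958, -0.005], [-0.019, -0.001, -1.0]] [ 0.   0.1 -1.7] 0.25745415641209934
handle dir [ 0.0956  0.0288 -0.0246] droop deg 13.8 49 grip mm 22.352710141478237
```

```bash
python3 -m crank '0 0 0 0 0 0 22.1; 0 0 0 0 0 0 22.2; 0 0 0 0 0 0 22.2; 0 0 0 0 0 0 22.3; 0 0 0 0 0 0 22.3; 0 0 0 0 0 0 22.4; 0 0 0 0 0 0 22.4; 0 0 0 0 0 0 22.5; 0 0 0 0 0 0 22.5; 0 0 0 0 0 0 22.5' 20; python3 shot.py w14; python3 ang.py w14
```

```text
clock: 14.85
position: [0.4698, 0.1925, 0.3266]
ee_rot: [0.989, 0.145, -0.009, 0.001]
ft_force: [0.1, 0.5, -1.8]
grip_width: 0.266
14.85 [0.4698 0.1925 0.3266] [[0.958, 0.287, -0.018], [0.287, -0.958, -0.005], [-0.019, -0.001, -1.0]] [ 0.1  0.5 -1.8] 0.2656905537586017
handle dir [ 0.0803  0.0235 -0.1223] droop deg 55.6 38 grip mm 22.658757546480235
```

```bash
python3 -m crank '0 0 0 0 0 0 22.6; 0 0 0 0 0 0 22.6; 0 0 0 0 0 0 22.6; 0 0 0 0 0 0 22.7; 0 0 0 0 0 0 22.7; 0 0 0 0 0 0 22.7; 0 0 0 0 0 0 22.7; 0 0 0 0 0 0 22.7; 0 0 0 0 0 0 22.7; 0 0 0 0 0 0 22.7' 20; python3 shot.py w15; python3 ang.py w15
```

```text
clock: 15.9
position: [0.4699, 0.1925, 0.3266]
ee_rot: [0.989, 0.145, -0.009, 0.001]
ft_force: [-0.3, -0.4, -2.4]
grip_width: 0.272
15.9 [0.4699 0.1925 0.3266] [[0.958, 0.287, -0.018], [0.287, -0.958, -0.005], [-0.019, -0.001, -1.0]] [-0.3 -0.4 -2.4] 0.2723007785226392
handle dir [ 0.0802  0.0235 -0.1233] droop deg 55.9 38 grip mm 22.742321648472778
```

View pics/w15.png

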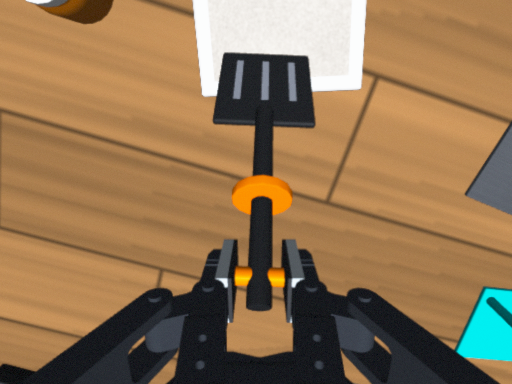

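View pics/w14.png

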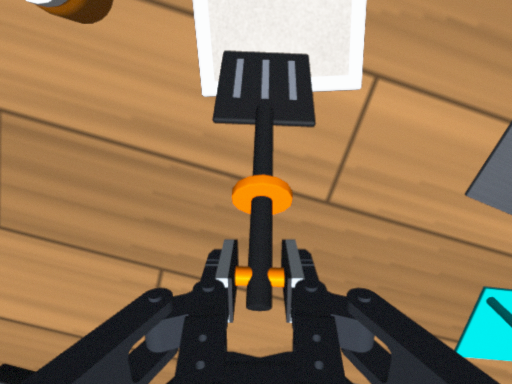

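It has swung to about 56° (collar at (262,195), blade at (264,90)). Easing on.

```bash
python3 -m crank '0 0 0 0 0 0 22.8; 0 0 0 0 0 0 22.8; 0 0 0 0 0 0 22.8; 0 0 0 0 0 0 22.8; 0 0 0 0 0 0 22.9; 0 0 0 0 0 0 22.9; 0 0 0 0 0 0 22.9; 0 0 0 0 0 0 22.9; 0 0 0 0 0 0 22.9; 0 0 0 0 0 0 22.9' 20; python3 shot.py w16; python3 ang.py w16
```

```text
clock: 16.95
position: [0.4699, 0.1925, 0.3266]
ee_rot: [0.989, 0.145, -0.009, 0.001]
ft_force: [1.4, 0.7, -1.4]
grip_width: 0.266
16.95 [0.4699 0.1925 0.3266] [[0.958, 0.287, -0.018], [0.287, -0.958, -0.005], [-0.019, -0.001, -1.0]] [ 1.4  0.7 -1.4] 0.26634905543607246
handle dir [ 0.0637  0.0184 -0.1238] droop deg 61.8 33 grip mm 23.17319797150324
```

View pics/w16.png

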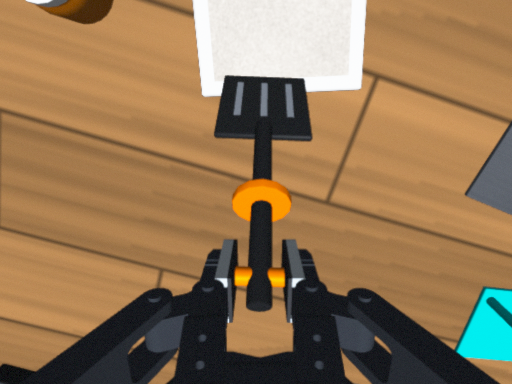

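```bash
python3 -m crank '0 0 0 0 0 0 23; 0 0 0 0 0 0 23; 0 0 0 0 0 0 23.1; 0 0 0 0 0 0 23.1; 0 0 0 0 0 0 23.1; 0 0 0 0 0 0 23.2; 0 0 0 0 0 0 23.2; 0 0 0 0 0 0 23.2; 0 0 0 0 0 0 23.2; 0 0 0 0 0 0 23.2' 20; python3 shot.py w17; python3 ang.py w17
```

```text
clock: 18.0
position: [0.4699, 0.1925, 0.3267]
ee_rot: [0.989, 0.145, -0.009, 0.001]
ft_force: [-0.6, 0.4, -1.4]
grip_width: 0.277
18.0 [0.4699 0.1925 0.3267] [[0.958, 0.287, -0.018], [0.287, -0.958, -0.005], [-0.019, -0.001, -1.0]] [-0.6  0.4 -1.4] 0.2769707610820488
handle dir [ 0.0436  0.0123 -0.1343] droop deg 71.4 28 grip mm 23.118462197368853
```

View pics/w17.png

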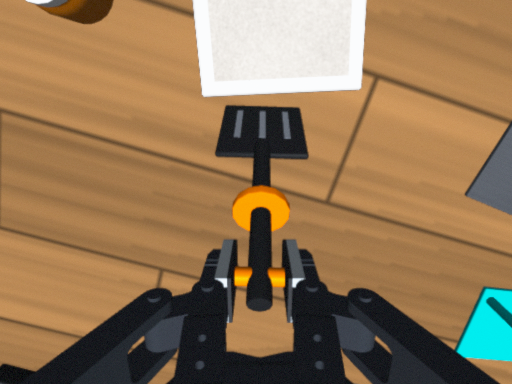

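```bash
python3 -m crank '0 0 0 0 0 0 23.3; 0 0 0 0 0 0 23.3; 0 0 0 0 0 0 23.3; 0 0 0 0 0 0 23.4; 0 0 0 0 0 0 23.4; 0 0 0 0 0 0 23.4; 0 0 0 0 0 0 23.4; 0 0 0 0 0 0 23.4; 0 0 0 0 0 0 23.4; 0 0 0 0 0 0 23.4' 20; python3 shot.py w18; python3 ang.py w18
```

```text
clock: 19.05
position: [0.4699, 0.1925, 0.3267]
ee_rot: [0.989, 0.145, -0.009, 0.001]
ft_force: [-0.3, 0.1, -1.2]
grip_width: 0.277
19.05 [0.4699 0.1925 0.3267] [[0.958, 0.287, -0.018], [0.287, -0.958, -0.005], [-0.018, -0.001, -1.0]] [-0.3  0.1 -1.2] 0.2772823973898461
handle dir [ 0.0288  0.0078 -0.131 ] droop deg 77.2 24 grip mm 23.21616511914607
```

View pics/w18.png

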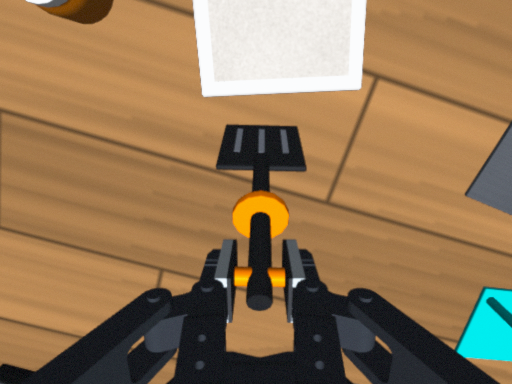

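```bash
python3 -m crank '0 0 0 0 0 0 23.5; 0 0 0 0 0 0 23.5; 0 0 0 0 0 0 23.5; 0 0 0 0 0 0 23.5; 0 0 0 0 0 0 23.5; 0 0 0 0 0 0 23.5; 0 0 0 0 0 0 23; 0 0 0 0 0 0 20; 0 0 0 0 0 0 10; 0 0 0 0 0 0 0' 100; python3 shot.py w19; python3 ang.py w19
python3 -m crank '0 0 0 0 0 0 0; 0 0 0 0 0 0 0; 0 0 0 0 0 0 0; 0 0 0 0 0 0 0; 0 0 0 0 0 0 0; 0 0 0 0 0 0 0; 0 0 0 0 0 0 0; 0 0 0 0 0 0 0; 0 0 0 0 0 0 0; 0 0 0 0 0 0 0' 100; python3 shot.py w20; python3 ang.py w20
```

```text
clock: 20.1
position: [0.4699, 0.1926, 0.3267]
ee_rot: [0.989, 0.145, -0.009, 0.001]
ft_force: [0.4, 0.2, -1.7]
grip_width: 0.232
20.1 [0.4699 0.1926 0.3267] [[0.958, 0.287, -0.018], [0.287, -0.958, -0.005], [-0.018, -0.001, -1.0]] [ 0.4  0.2 -1.7] 0.2318811489899844
handle dir [ 0.0208  0.0054 -0.1304] droop deg 80.6 22 grip mm 19.76079205898765
clock: 21.15
position: [0.47, 0.1925, 0.3267]
ee_rot: [0.989, 0.145, -0.009, 0.001]
ft_force: [0.1, -0.8, -2.4]
grip_width: 0.23
21.15 [0.47   0.1925 0.3267] [[0.958, 0.287, -0.018], [0.287, -0.958, -0.005], [-0.018, -0.001, -1.0]] [ 0.1 -0.8 -2.4] 0.23039271419311705
handle dir [ 0.0211  0.0055 -0.1284] droop deg 80.3 22 grip mm 19.85035309442936
```

View pics/w20.png

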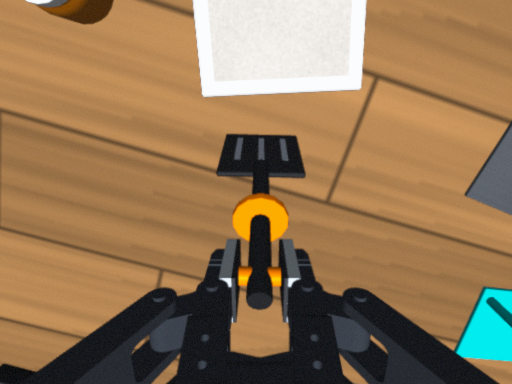

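Hanging and clamped, with about 10° of lean left (blade forward). I'll yaw to the rack's −4°, tilt the tool back to make it vertical, and start moving to the front of the rack.

```bash
python3 -m crank '0 0.2 0 0 0 0.85 0; 0 0.4 0 0 0 0.85 0; 0 0.5 0 0 0 0.85 0; 0 0.6 0 0 -0.5 0 0; 0 0.7 0 0 -0.5 0 0; 0 0.7 0 0 0 0 0; 0 0.7 0 0 0 0 0; 0 0.7 0 0 0 0 0; 0 0.6 0 0 0 0 0; 0 0.4 0 0 0 0 0' 120; python3 shot.py w21; python3 ang.py w21
```

```text
clock: 22.2
position: [0.4622, -0.0313, 0.328]
ee_rot: [0.996, -0.037, -0.08, -0.001]
ft_force: [0.6, 0.8, -1.7]
grip_width: 0.221
22.2 [ 0.4622 -0.0313  0.328 ] [[0.984, -0.073, -0.16], [-0.073, -0.997, 0.008], [-0.16, 0.003, -0.987]] [ 0.6  0.8 -1.7] 0.22073875213657176
handle dir [ 0.0056 -0.0018 -0.1347] droop deg 87.5 23 grip mm 18.71683842185647
```

View pics/w21.png

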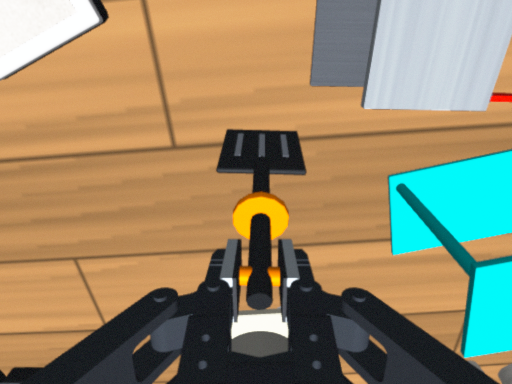

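```bash
python3 -m crank '0.03 0.3 0 0 0 0 0; 0.03 0.6 0 0 -0.1 0 0; 0.03 0.7 0 0 -0.1 0 0; 0.03 0.7 0 0 0 0 0; 0.03 0.7 0 0 0 0 0; 0 0.5 0 0 0 0 0; 0 0.2 0 0 0 0 0; 0 0 0 0 0 0 0; 0 0 0 0 0 0 0; 0 0 0 0 0 0 0' 120; python3 shot.py w22; python3 ang.py w22; python3 stud.py w22
python3 - <<'E'
from h import *
for n in('scene','top'):
    p,d=camera(n);cv2.imwrite(f'pics/{n}22.png',p[:,:,::-1]);np.save(f'pics/{n}22.npy',d)
a=cv2.imread('pics/scene22.png')[100:250,120:270];b=cv2.imread('pics/top22.png')[150:300,250:400]
cv2.imwrite('pics/c22.png',cv2.resize(np.hstack([a,b]),None,fx=2.6,fy=2.6,interpolation=cv2.INTER_CUBIC))
E
```

```text
clock: 23.25
position: [0.4578, -0.1867, 0.3274]
ee_rot: [0.995, -0.035, -0.094, -0.002]
ft_force: [-1.0, 0.8, -2.6]
grip_width: 0.223
23.25 [ 0.4578 -0.1867  0.3274] [[0.98, -0.07, -0.187], [-0.07, -0.998, 0.01], [-0.187, 0.003, -0.982]] [-1.   0.8 -2.6] 0.22320512315324226
handle dir [ 0.0576 -0.0046 -0.0781] droop deg 53.5 25 grip mm 18.381957470273683
[ 233  192   56   48 1661] [260.1 213.1] dep [ 0.4542 -0.187   0.2332] z.061 [ 0.34  -0.18   0.061] tool [-65.9   0.7 283.8] tool dep [14.2  0.3 93.2]
[239 268  13  18 161] [244.2 275.1] dep [ 0.4488 -0.179   0.2764] z.061 [ 0.2364 -0.1502  0.061 ] tool [-169.5  -21.7  303.5] tool dep [ 0.3 -7.2 51.9]
[268 269  12  18 150] [274.2 275.9] dep [ 0.448 -0.193  0.277] z.061 [ 0.2317 -0.1927  0.061 ] tool [-171.1   21.   304. ] tool dep [ 0.3  6.8 51.3]
```

View pics/w22.png

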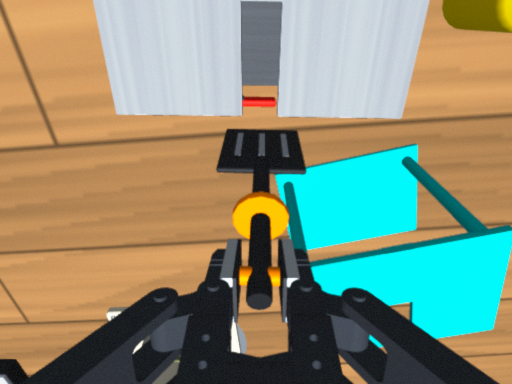

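View pics/c22.png

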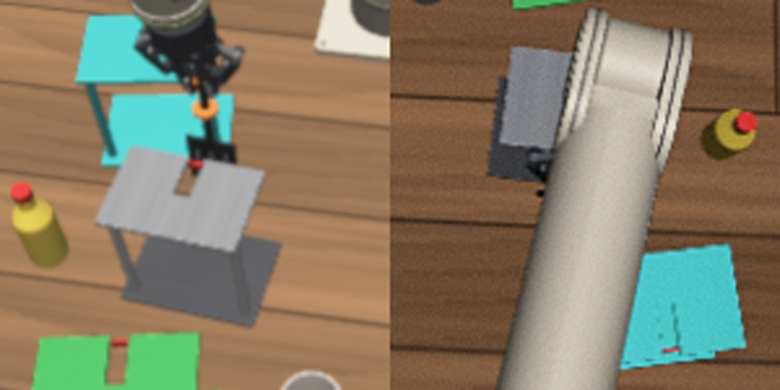

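```bash
python3 - <<'E'
from h import *
z=np.load('pics/w22.npz');T=z['T'];D=z['d'];m=camera_model('wrist')
P=lambda u,v,h=.19:onz(m,u,v,h,T)
tip=[dep(m,u,132,D,T) for u in(230,250,275,295)];nr=[dep(m,u,169,D,T) for u in(230,250,275,295)]
t,n=np.mean(tip,0),np.mean(nr,0);e=t-n;print('blade',t.round(4),n.round(4),np.linalg.norm(e),'fwd tilt deg',np.degrees(np.arctan2(e[0],-e[2])),'lat',np.degrees(np.arctan2(e[1],-e[2])))
for v in range(128,180,6):print(v,dep(m,285,v,D,T).round(4))
for v in range(186,240,6):print('c',v,dep(m,245,v,D,T).round(4))
l,r=P(242,115.5),P(277,117);print('mouth',l.round(4),r.round(4),((l+r)/2).round(4),np.linalg.norm(l-r))
print('end edge', P(118,114).round(4),P(404,118).round(4)); q=P(404,118)-P(118,114);print(np.degrees(np.arctan2(q[1],q[0]))+90)
print('slot up', P(241,20).round(4),P(281,20).round(4),'gate',P(259,102).round(4))
print('plate depth',dep(m,180,80,D,T),dep(m,350,80,D,T))
E
```

```text
blade [ 0.4569 -0.1903  0.0979] [ 0.4509 -0.189   0.1673] 0.06971909993542547 fwd tilt deg 4.956310903744382 lat -1.050517881034743
128 [ 0.4276 -0.2181  0.0013]
134 [ 0.4544 -0.2114  0.1007]
140 [ 0.4542 -0.2102  0.1163]
146 [ 0.4528 -0.2093  0.1275]
152 [ 0.4523 -0.2084  0.1398]
158 [ 0.451  -0.2076  0.1494]
164 [ 0.4508 -0.2068  0.1607]
170 [ 0.4494 -0.2062  0.1685]
176 [ 0.3631 -0.2157  0.0089]
c 186 [ 0.3473 -0.1595  0.0009]
c 192 [ 0.3379 -0.1586  0.0014]
c 198 [ 0.4621 -0.1789  0.2285]
c 204 [ 0.4609 -0.1789  0.2331]
c 210 [ 0.4555 -0.1783  0.2311]
c 216 [ 0.451  -0.1779  0.2306]
c 222 [ 0.4474 -0.1776  0.2316]
c 228 [ 0.442  -0.177   0.2301]
c 234 [ 0.4373 -0.1766  0.2299]
mouth [ 0.4996 -0.179   0.19  ] [ 0.4971 -0.2009  0.19  ] [ 0.4983 -0.1899  0.19  ] 0.022038407623441638
end edge [ 0.5063 -0.1013  0.19  ] [ 0.491  -0.2813  0.19  ]
-4.86307008244016
slot up [ 0.5522 -0.1836  0.19  ] [ 0.5507 -0.2053  0.19  ] gate [ 0.5072 -0.1902  0.19  ]
plate depth [ 0.52368247 -0.1445087   0.19099697] [ 0.51659046 -0.24502617  0.19087667]
```

The mouth centre is about (0.499,-0.190) and the gate is at image (259,102). The turner hangs in line, with about 4.5° of forward lean left. I'll correct the lean and lower it 27 mm.

```bash
python3 -m crank '0 0 0 0 -0.3 0 0; 0 0 0 0 -0.25 0 0; 0.04 0 0.15 0 0 0 0; 0.05 0 0.2 0 0 0 0; 0.05 0 0.2 0 0 0 0; 0.03 0 0.1 0 0 0 0; 0 0 0 0 0 0 0; 0 0 0 0 0 0 0; 0 0 0 0 0 0 0; 0 0 0 0 0 0 0' 120; python3 shot.py w23; python3 stud.py w23
cat > bl.py <<'E'
import sys
from h import *
n=sys.argv[1];z=np.load(f'pics/{n}.npz');T=z['T'];D=z['d'];m=camera_model('wrist')
for v in range(128,180,6):
    a,b=[dep(m,u,v,D,T) for u in(235,285)];print(v,a.round(4),b.round(4))
E
python3 bl.py w23
```

```text
clock: 24.4
position: [0.4574, -0.185, 0.2986]
ee_rot: [0.991, -0.034, -0.131, -0.002]
ft_force: [0.5, -0.5, -1.7]
grip_width: 0.216
24.4 [ 0.4574 -0.185   0.2986] [[0.963, -0.067, -0.26], [-0.066, -0.998, 0.014], [-0.261, 0.004, -0.965]] [ 0.5 -0.5 -1.7] 0.21624393535355552
[ 232  192   56   47 1654] [260.  212.3] dep [ 0.4466 -0.1849  0.204 ] z.061 [ 0.336  -0.1783  0.061 ] tool [-55.4   0.5 261.1] tool dep [14.2  0.2 94.2]
[239 268  13  18 161] [244.2 275. ] dep [ 0.4444 -0.1771  0.2482] z.061 [ 0.2296 -0.1496  0.061 ] tool [-159.8  -20.9  289.2] tool dep [ 0.1 -7.2 52.1]
[268 269  12  18 153] [274.2 276. ] dep [ 0.4431 -0.1911  0.2485] z.061 [ 0.2247 -0.1906  0.061 ] tool [-161.8   20.3  289.9] tool dep [-0.3  6.8 52. ]
128 [ 0.4435 -0.1613  0.0656] [ 0.4395 -0.2094  0.064 ]
134 [ 0.4432 -0.1621  0.0794] [ 0.4398 -0.2083  0.079 ]
140 [ 0.4435 -0.1631  0.0936] [ 0.4396 -0.2074  0.0916]
146 [ 0.443  -0.1637  0.1049] [ 0.4396 -0.2065  0.1039]
152 [ 0.4427 -0.1644  0.1159] [ 0.4394 -0.2057  0.115 ]
158 [ 0.4431 -0.1651  0.1272] [ 0.4394 -0.205   0.1254]
164 [ 0.4422 -0.1655  0.1356] [ 0.4389 -0.2043  0.1344]
170 [ 0.4392 -0.1655  0.1397] [ 0.4372 -0.2038  0.1409]
176 [ 0.3514 -0.147   0.0007] [ 0.352  -0.2116  0.0091]
```

View pics/w23.png

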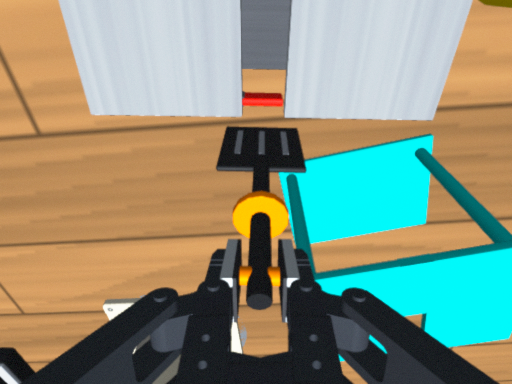

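```bash
python3 - <<'E'
from h import *
z=np.load('pics/w23.npz');T=z['T'];m=camera_model('wrist')
P=lambda u,v,h=.19:onz(m,u,v,h,T)
l,r=P(242,116.5),P(286,118);print('mouth',((l+r)/2).round(4),np.linalg.norm(l-r))
a,b=P(241,5),P(292,5);print('far',((a+b)/2).round(4),np.linalg.norm(a-b));f=(a+b)/2;M=(l+r)/2;s=(f-M)[1]/(f-M)[0];print('yaw',np.degrees(np.arctan(s)))
for sl in(s,-.07):print('y at collar x', M[1]+sl*(.4450-M[0]))
E
```

```text
mouth [ 0.4983 -0.1905  0.19  ] 0.023083644605221817
far [ 0.549  -0.1946  0.19  ] 0.022170320233312658
yaw -4.582999639494227
y at collar x -0.18623214829441656
y at collar x -0.18677398331094422
```

```bash
python3 -m crank '0.24 0.03 -0.065 0 0 0 0; 0.24 0.02 -0.065 0 0 0 0; 0.24 0 -0.065 0 0 0 0; 0.24 0 -0.065 0 0 0 0; 0.24 0 -0.065 0 0 0 0; 0.24 0 -0.065 0 0 0 0; 0.24 0 -0.065 0 0 0 0; 0 0 0 0 0 0 0; 0 0 0 0 0 0 0; 0 0 0 0 0 0 0' 120; python3 shot.py w24; python3 stud.py w24;python3 bl.py w24
```

```text
clock: 25.45
position: [0.5325, -0.193, 0.2977]
ee_rot: [0.99, -0.034, -0.134, -0.002]
ft_force: [-3.2, -1.3, -0.9]
grip_width: 0.22
25.45 [ 0.5325 -0.193   0.2977] [[0.962, -0.068, -0.266], [-0.067, -0.998, 0.014], [-0.266, 0.004, -0.964]] [-3.2 -1.3 -0.9] 0.2195118526885706
[ 233  202   55   47 1506] [260.  222.4] dep [ 0.5148 -0.1924  0.2047] z.061 [ 0.3946 -0.1851  0.061 ] tool [-70.1   0.6 264.9] tool dep [ 7.7  0.2 94.4]
[239 269  12  17 162] [243.6 276.3] dep [ 0.5189 -0.1848  0.2478] z.061 [ 0.3004 -0.1564  0.061 ] tool [-162.6  -21.7  290.4] tool dep [-0.4 -7.4 51.8]
[269 269  11  18 154] [274.7 277.1] dep [ 0.5176 -0.1992  0.248 ] z.061 [ 0.2957 -0.1988  0.061 ] tool [-164.3   21.   291. ] tool dep [-0.7  7.  51.7]
128 [ 0.5687 -0.1829  0.1909] [ 0.5669 -0.2092  0.1908]
134 [ 0.565  -0.1824  0.1902] [ 0.5633 -0.2092  0.1904]
140 [ 0.5619 -0.1821  0.1909] [ 0.5599 -0.2091  0.1907]
146 [ 0.5582 -0.1817  0.1906] [ 0.5563 -0.209   0.1906]
152 [ 0.5546 -0.1813  0.1907] [ 0.5528 -0.2089  0.1909]
158 [ 0.5513 -0.181   0.1916] [ 0.5493 -0.2088  0.1913]
164 [ 0.5476 -0.1805  0.1916] [ 0.5458 -0.2087  0.192 ]
170 [ 0.5433 -0.18    0.1909] [ 0.5416 -0.2086  0.1915]
176 [ 0.5393 -0.1796  0.1909] [ 0.5375 -0.2085  0.1914]
```

View pics/w24.png

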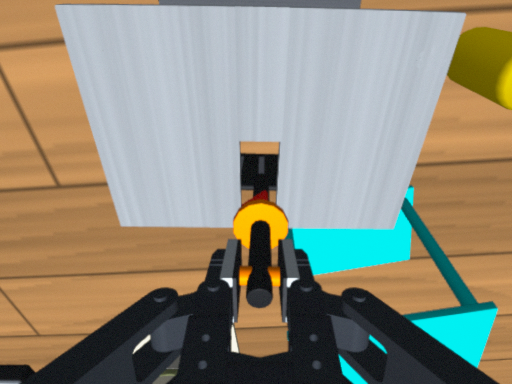

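The handle has entered the slot and the red gate is swung in ahead of it (at (262,197)). The gate's push turned the turner about 8° back, so I'll tilt the tool to correct as I go on in.

```bash
python3 -m crank '0.14 0.01 -0.04 0 0.2 0 0; 0.14 0.01 -0.035 0 0.2 0 0; 0.14 0.01 -0.03 0 0.2 0 0; 0.14 0 -0.03 0 0.2 0 0; 0.14 0 -0.025 0 0.2 0 0; 0 0 0 0 0 0 0; 0 0 0 0 0 0 0; 0 0 0 0 0 0 0; 0 0 0 0 0 0 0; 0 0 0 0 0 0 0' 120; python3 shot.py w25; python3 stud.py w25
```

```text
clock: 26.5
position: [0.5635, -0.1963, 0.2991]
ee_rot: [0.998, -0.034, -0.057, 0.0]
ft_force: [-3.1, 0.2, -1.8]
grip_width: 0.222
26.5 [ 0.5635 -0.1963  0.2991] [[0.991, -0.069, -0.114], [-0.069, -0.998, 0.003], [-0.114, 0.004, -0.994]] [-3.1  0.2 -1.8] 0.22199433140439098
[ 234  203   54   47 1503] [259.9 222.8] dep [ 0.5603 -0.1966  0.2046] z.061 [ 0.4738 -0.1916  0.061 ] tool [-62.1   0.4 246.8] tool dep [ 7.6  0.2 94.2]
[239 268  13  18 166] [243.8 275.5] dep [ 0.5575 -0.1887  0.2467] z.061 [ 0.3994 -0.1666  0.061 ] tool [-137.6  -19.4  255.3] tool dep [-0.5 -7.4 52.8]
[268 269  12  17 153] [274.5 276. ] dep [ 0.5568 -0.203   0.2474] z.061 [ 0.3959 -0.2044  0.061 ] tool [-138.4   18.6  255.6] tool dep [-0.3  6.9 52.1]
```

View pics/w25.png

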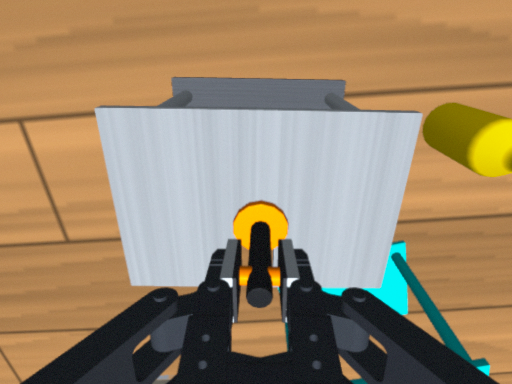

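The turner is vertical (collar 3 mm ahead as it was before) with its collar at (260,223), near the slot end, and a −3 N push suggests end contact. I'll back off 2 mm and check the gate with the other cameras.

```bash
python3 -m crank '-0.04 0 0.005 0 0 0 0; 0 0 0 0 0 0 0; 0 0 0 0 0 0 0; 0 0 0 0 0 0 0; 0 0 0.04 0 0 0 0; 0 0 0.03 0 0 0 0; 0 0 0 0 0 0 0; 0 0 0 0 0 0 0; 0 0 0 0 0 0 0; 0 0 0 0 0 0 0' 120; python3 shot.py w26; python3 stud.py w26
python3 - <<'E'
from h import *
for n in('scene','top'):
    p,d=camera(n);cv2.imwrite(f'pics/{n}26.png',p[:,:,::-1])
a=cv2.imread('pics/scene26.png')[130:230,130:270];b=cv2.imread('pics/top26.png')[150:250,260:400]
cv2.imwrite('pics/c26.png',cv2.resize(np.vstack([a,b]),None,fx=3,fy=3,interpolation=cv2.INTER_CUBIC))
E
```

```text
clock: 27.55
position: [0.5618, -0.1958, 0.2964]
ee_rot: [0.998, -0.034, -0.056, 0.0]
ft_force: [-2.8, -0.3, -0.9]
grip_width: 0.223
27.55 [ 0.5618 -0.1958  0.2964] [[0.991, -0.068, -0.113], [-0.068, -0.998, 0.004], [-0.113, 0.004, -0.994]] [-2.8 -0.3 -0.9] 0.22279518545055582
[ 234  200   54   48 1531] [259.9 221. ] dep [ 0.6522 -0.2017  0.3574] z.061 [ 0.4763 -0.1914  0.061 ] tool [-58.5   0.4 243.5] tool dep [ 83.1  -0.1 -70.8]
[239 268  13  18 166] [243.9 275.3] dep [ 0.5566 -0.1884  0.2447] z.061 [ 0.4008 -0.1667  0.061 ] tool [-135.1  -19.1  252.1] tool dep [ 0.2 -7.3 52. ]
[268 269  12  17 156] [274.5 276.2] dep [ 0.5543 -0.2026  0.2438] z.061 [ 0.3967 -0.204   0.061 ] tool [-136.6   18.5  252.4] tool dep [-1.  7. 53.]
```

View pics/w26.png

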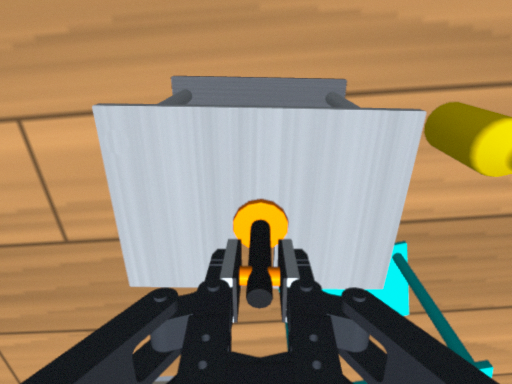

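View pics/c26.png

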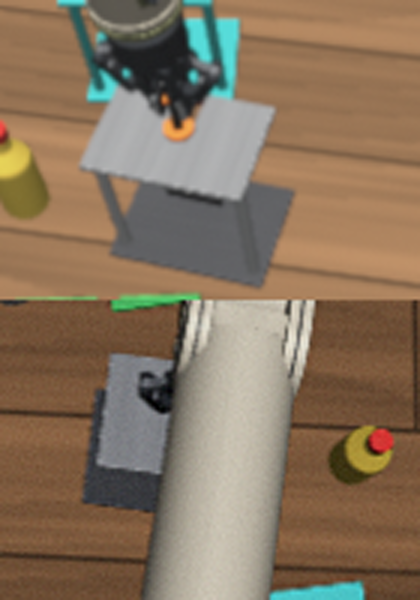

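```bash
python3 -m crank '-0.05 0 0.005 0 0 0 0; -0.03 0 0 0 0 0 0; 0 0 0 0 0 0 0; 0 0 0 0 0 0 0; 0 0 0 0 0 0 0; 0 0 0 0 0 0 0; 0 0 0 0 0 0 0; 0 0 0 0 0 0 0; 0 0 0 0 0 0 0; 0 0 0 0 0 0 0' 120; python3 shot.py w27; python3 stud.py w27; python3 -c "
from workcell import *
import numpy as np
for i in range(3): print(get_obs()['ft_force'].round(2),get_obs()['torque'].round(3))"
```

```text
clock: 28.7
position: [0.5588, -0.1955, 0.2963]
ee_rot: [0.998, -0.034, -0.056, 0.0]
ft_force: [-0.5, -0.1, -1.4]
grip_width: 0.222
28.7 [ 0.5588 -0.1955  0.2963] [[0.991, -0.068, -0.111], [-0.068, -0.998, 0.004], [-0.111, 0.004, -0.994]] [-0.5 -0.1 -1.4] 0.2223778182392505
[ 233  197   55   48 1574] [260.  217.9] dep [ 0.559  -0.1961  0.2014] z.061 [ 0.4778 -0.1914  0.061 ] tool [-54.4   0.5 242.9] tool dep [10.8  0.2 94.3]
[239 268  13  18 168] [243.9 275.4] dep [ 0.5531 -0.1879  0.244 ] z.061 [ 0.3981 -0.1663  0.061 ] tool [-135.1  -19.1  251.9] tool dep [-0.4 -7.4 52.7]
[268 269  12  17 163] [274.4 276.2] dep [ 0.552  -0.2022  0.2445] z.061 [ 0.3942 -0.2035  0.061 ] tool [-136.5   18.3  252.2] tool dep [-0.5  6.9 52.3]
[-1.2  -1.15 -2.33] [-0.042  0.163 -0.013]
[-1.2  -1.15 -2.33] [-0.042  0.163 -0.013]
[-1.2  -1.15 -2.33] [-0.042  0.163 -0.013]
```

The force vanished, so the handle is free of the slot end. I'll take out the small forward lean and lower the collar onto the plate.

```bash
python3 -m crank '0.03 0 0 0 -0.2 0 0; 0.03 0 0 0 -0.2 0 0; 0 0 0 0 0 0 0; 0 0 0.04 0 0 0 0; 0 0 0.04 0 0 0 0; 0 0 0 0 0 0 0; 0 0 0 0 0 0 0; 0 0 0 0 0 0 0; 0 0 0 0 0 0 0; 0 0 0 0 0 0 0' 120; python3 shot.py w28; python3 stud.py w28
```

```text
clock: 29.75
position: [0.5614, -0.1953, 0.2943]
ee_rot: [0.996, -0.034, -0.081, -0.001]
ft_force: [-1.0, 0.7, -0.5]
grip_width: 0.224
29.75 [ 0.5614 -0.1953  0.2943] [[0.984, -0.068, -0.162], [-0.068, -0.998, 0.007], [-0.162, 0.004, -0.987]] [-1.   0.7 -0.5] 0.22351121400674606
[ 233  194   55   47 1567] [259.8 214.4] dep [ 0.5588 -0.1957  0.199 ] z.061 [ 0.4715 -0.1905  0.061 ] tool [-51.1   0.3 244.7] tool dep [12.9  0.1 94.4]
[239 268  13  18 178] [244.1 275.5] dep [ 0.5534 -0.1877  0.2429] z.061 [ 0.3827 -0.1647  0.061 ] tool [-140.3  -19.3  259.3] tool dep [-0.  -7.3 52. ]
[268 269  12  17 166] [274.4 276.3] dep [ 0.5521 -0.2018  0.243 ] z.061 [ 0.3787 -0.2026  0.061 ] tool [-141.6   18.7  259.7] tool dep [-0.4  6.9 52. ]
```

View pics/w28.png

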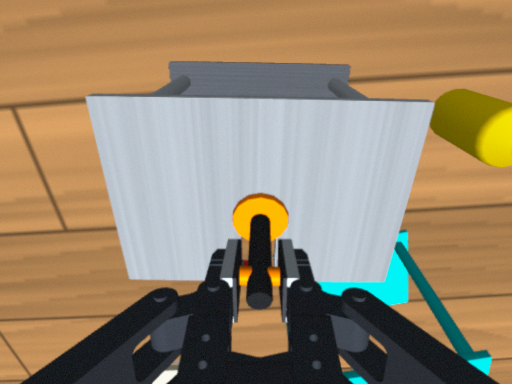

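fz rose from about −2 to −0.5, so the collar's weight is going onto the plate. One more millimetre, then ease open.

```bash
python3 -m crank '0 0 0.03 0 0 0 10; 0 0 0 0 0 0 15; 0 0 0 0 0 0 20; 0 0 0 0 0 0 22; 0 0 0 0 0 0 22.5; 0 0 0 0 0 0 23; 0 0 0 0 0 0 23.3; 0 0 0 0 0 0 23.5; 0 0 0 0 0 0 23.7; 0 0 0 0 0 0 23.8' 20; python3 shot.py w29; python3 stud.py w29
```

```text
clock: 30.8
position: [0.5616, -0.1955, 0.2937]
ee_rot: [0.996, -0.034, -0.08, -0.001]
ft_force: [-0.2, 0.5, -0.1]
grip_width: 0.281
30.8 [ 0.5616 -0.1955  0.2937] [[0.985, -0.068, -0.16], [-0.068, -0.998, 0.007], [-0.16, 0.004, -0.987]] [-0.2  0.5 -0.1] 0.2805503381401945
[ 233  195   55   47 1578] [259.7 215.2] dep [ 0.5589 -0.1957  0.1989] z.061 [ 0.4714 -0.1905  0.061 ] tool [-5.180e+01  2.000e-01  2.442e+02] tool dep [12.5  0.  94. ]
[234 269  18  18 248] [241.4 276.5] dep [ 0.5535 -0.1866  0.2426] z.061 [ 0.3826 -0.1616  0.061 ] tool [-141.3  -22.7  258.6] tool dep [-0.4 -8.5 51.8]
[268 269  18  18 259] [277.2 277.2] dep [ 0.5524 -0.2032  0.2432] z.061 [ 0.3781 -0.2063  0.061 ] tool [-142.6   22.2  259. ] tool dep [-0.4  8.2 51.2]
```

View pics/w29.png

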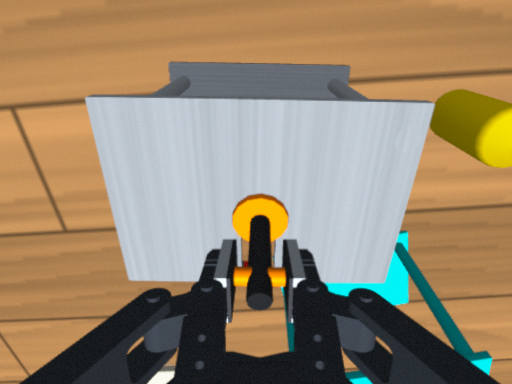

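The turner rests on the plate and ft is about 0. Opening fully.

```bash
python3 -m crank '0 0 0 0 0 0 25; 0 0 0 0 0 0 27; 0 0 0 0 0 0 30; 0 0 0 0 0 0 40; 0 0 0 0 0 0 50; 0 0 0 0 0 0 60; 0 0 0 0 0 0 60; 0 0 0 0 0 0 60; 0 0 0 0 0 0 60; 0 0 0 0 0 0 60' 20; python3 shot.py w30; python3 stud.py w30
```

```text
clock: 31.85
position: [0.5618, -0.1954, 0.294]
ee_rot: [0.996, -0.034, -0.08, -0.0]
ft_force: [-0.1, 1.1, -0.8]
grip_width: 0.7
31.85 [ 0.5618 -0.1954  0.294 ] [[0.985, -0.068, -0.16], [-0.068, -0.998, 0.006], [-0.16, 0.005, -0.987]] [-0.1  1.1 -0.8] 0.6997926854344898
[ 233  194   55   48 1548] [259.5 214.8] dep [ 0.5593 -0.1956  0.199 ] z.061 [ 0.4722 -0.1904  0.061 ] tool [-51.3  -0.  244.3] tool dep [12.7 -0.1 94.1]
[235 263  18  18 235] [242.5 271. ] dep [ 0.5571 -0.1874  0.243 ] z.061 [ 0.3917 -0.1639  0.061 ] tool [-132.4  -21.   257.3] tool dep [ 3.  -7.9 51.1]
[269 264  17  17 247] [278.  271.5] dep [ 0.5548 -0.2037  0.2421] z.061 [ 0.3877 -0.2077  0.061 ] tool [-133.3   23.   257.7] tool dep [ 2.   8.5 52.2]
```

View pics/w30.png

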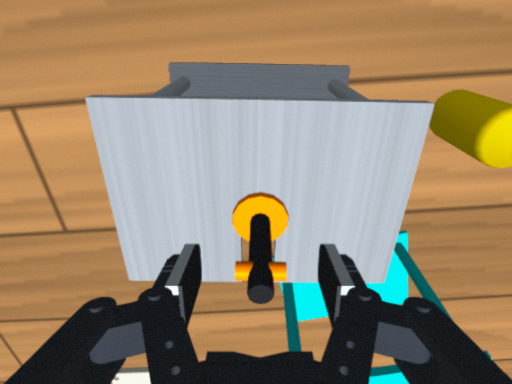

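Released and standing by itself (studs (242,271)/(278,271)). Withdrawing upward, then looking.

```bash
python3 -m crank '0 0 -0.4 0 0 0 60; 0 0 -0.7 0 0 0 60; 0 0 -0.9 0 0 0 60; -0.3 0 -0.9 0 0 0 60; -0.8 0 -0.5 0 0 0 60; -0.9 0 0 0 0 0 60; -0.9 0 0 0 0 0 60; -0.6 0 0 0 0 0 60; 0 0 0 0 0 0 60; 0 0 0 0 0 0 60' 20; python3 shot.py w31; python3 - <<'E'
from h import *
ps=[]
for n in('scene','top'):
    p,d=camera(n);cv2.imwrite(f'pics/{n}31.png',p[:,:,::-1])
a=cv2.imread('pics/scene31.png')[130:230,130:270];b=cv2.imread('pics/top31.png')[150:250,260:400]
cv2.imwrite('pics/c31.png',cv2.resize(np.vstack([a,b]),None,fx=3,fy=3,interpolation=cv2.INTER_CUBIC))
E
```

```text
clock: 32.9
position: [0.4416, -0.186, 0.4563]
ee_rot: [0.996, -0.034, -0.081, -0.0]
ft_force: [-0.6, 0.6, -1.1]
grip_width: 0.703
32.9 [ 0.4416 -0.186   0.4563] [[0.985, -0.068, -0.161], [-0.067, -0.998, 0.006], [-0.161, 0.005, -0.987]] [-0.6  0.6 -1.1] 0.7034916517167458
```

View pics/w31.png

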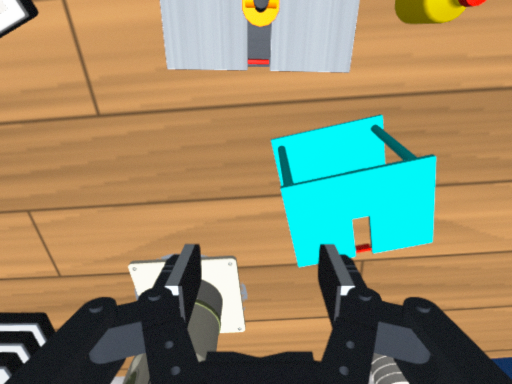

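View pics/c31.png

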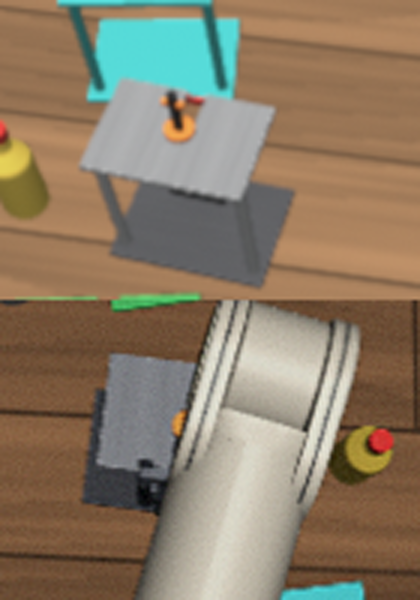

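The gate (red, (259,62)) lies straight across the slot, the collar (261,10) is on the plate at the slot end, and the robot is clear. A last numeric check:

```bash
python3 -m crank '-0.2 0 -0.3 0 0.4 0 60; -0.2 0 -0.3 0 0.6 0 60; 0.5 0 -0.3 0 0.4 0 60; 0.5 0 0 0 0 0 60; 0.5 0 0 0 0 0 60; 0.4 0 0 0 0 0 60; 0 0 0 0 0 0 60; 0 0 0 0 0 0 60; 0 0 0 0 0 0 60; 0 0 0 0 0 0 60'; python3 shot.py w32; python3 - <<'E'
from h import *
z=np.load('pics/w32.npz');T=z['T'];D=z['d'];m=camera_model('wrist')
hsv=cv2.cvtColor(cv2.imread('pics/w32.png'),cv2.COLOR_BGR2HSV)
for nm,lo,hi in(('or',(8,190,140),(25,255,255)),('red',(0,190,100),(4,255,255))):
    k=cv2.inRange(hsv,lo,hi);N,l,s,ce=cv2.connectedComponentsWithStats(k)
    for i in range(1,N):
        if s[i,4]>8:print(nm,s[i],ce[i].round(1),dep(m,*ce[i],D,T).round(4),onz(m,*ce[i],.193,T).round(4))
    
E
```

```text
clock: 34.05
position: [0.5129, -0.1898, 0.4907]
ee_rot: [0.999, -0.031, 0.016, -0.001]
ft_force: [-0.8, 0.2, 0.7]
grip_width: 0.702
34.05 [ 0.5129 -0.1898  0.4907] [[0.998, -0.062, 0.032], [-0.062, -0.998, 0.002], [0.032, -0.004, -0.999]] [-0.8  0.2  0.7] 0.7022054811315543
or [388  97  19   1  19] [397.  97.] [ 0.5827 -0.4094  0.059 ] [ 0.5856 -0.3525  0.193 ]
or [420 107   8   3  11] [423.9 108.1] [ 0.5682 -0.4121  0.1402] [ 0.5714 -0.385   0.193 ]
or [252 128  25  20 175] [263.9 137.5] [ 0.5558 -0.1959  0.2546] [ 0.5483 -0.196   0.193 ]
red [417 109  23  19 330] [428.2 117.7] [ 0.5562 -0.4131  0.1516] [ 0.56   -0.3912  0.193 ]
red [254 169  15   4  56] [260.8 170.5] [ 0.5073 -0.1898  0.19  ] [ 0.508  -0.1899  0.193 ]
```

View pics/w32.png

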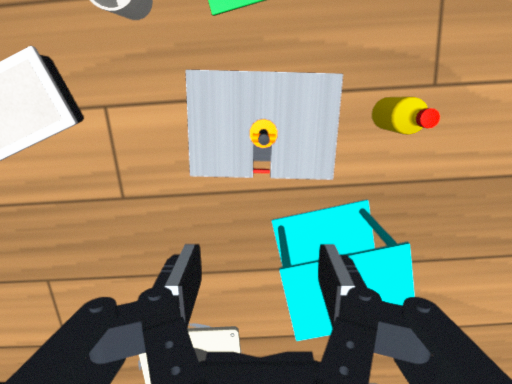

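The gate is back at (0.507,-0.190), exactly where it was when shut. The turner stands vertical at the seat, and cup and bottle are where they stood. Handing in.

```bash
python3 - <<'E'
from h import *
z=np.load('pics/w32.npz');print('collar',onz(camera_model('wrist'),263.5,133,.196,z['T']).round(4))
print(hand_in())
E
```

```text
collar [ 0.5539 -0.1958  0.196 ]
the job is handed in; nothing more can be done
None
```

The black turner now hangs by its orange collar in the steel rack, with the red gate shut behind it. I handed the job in at about 34 s, and it reported no verdict.

I gripped the turner by its studs and lifted it off the meal box. In the air I eased the jaws until it had swung down to about 80°, then clamped it again. I tilted the tool back to make it upright, pushed it through the gate, set the collar on the plate, let go and withdrew.

**Last checks:**
- **Collar:** measured at (0.554, -0.196), within about 1 mm of the seat I had estimated from the pictures.
- **Gate:** red bar at (0.507, -0.190), the same place as when it was shut at the start.
- **Other objects:** the cup and sauce bottle stand in the last picture. The jar was out of that view; I never moved near it.
- **Robot:** clear of everything, with the wrist force near zero.

**Not quite as planned:**
- **Lift:** the turner drooped to about 10° during the lift, so it was not perfectly level.
- **Force readings:** the gate's spring turned the turner about 8° back on the way in, and I corrected this with a tool tilt. The handle then pressed briefly on the slot end with about 3 N.
- **Lean on lowering:** it leaned about 4° forward while I lowered it, and looked upright after I let go.

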